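# Clear the modelling mat

## Robot

A 6-joint arm with a two-finger parallel gripper is mounted at the origin on the work surface. World frame = base frame: x ahead of the robot, y to its left, z up, the work surface at z = 0. Lengths are in m, angles in rad, forces in N, time in s.
With the tool pointing down it reaches from about 0.35 to 1 m from the base axis. Payload 7.1 kg.
Tool frame: the origin (TCP) lies between the finger pads; the fingertips stand 22 mm ahead of it and the grasp point (between the pads) lies 3 mm ahead of it; z points along the fingers, y is the line along which they close (so a half turn about z gives the same grasp; the last joint's range is limited). The gripper opens to 85 mm and grips with 20 to 120 N. Pads are 22 mm wide; open, the fingers measure 114 mm over their backs; the gripper's body (76 mm by 85 mm) begins 54 mm behind the grasp point. The pads swing forward as they close: fully open they stand 13 mm farther back than shut.
Start: joints at [-1.34, 0.423, 1.63, -0, 1.089, -0.019], TCP at [0.155, -0.606, 0.253] pointing down, gripper open.
Joint ranges: [-3, 3], [-0.9, 2.11], [0.09, 2.58], [-1.31, 4.45], [0.11, 2.69], [-2.54, 2.54]. Speed limits (rad/s): [2.39, 2.39, 3.01, 3.14, 3.14, 3.14].

## Interface

Orientations are given as a rotation vector (axis times angle).
In Python, from rig import manip gives the robot as it stands. The module is installed in compiled form; this text tells all that it offers. Calls block until the motion is done:
- manip.move_to(position, orientation): joint-space move of the TCP to a pose.
- manip.servo_line(position, orientation=None, rate=0.15): straight line of the TCP; orientation=None keeps the orientation; rate is the mean speed in m/s.
- manip.set_joints(angles): joint-space move.
- manip.command_gripper(opening, f_grip=None): finger opening in m; f_grip is the grip in N (None keeps the last); returns when the fingers have stopped.
- manip.hold(seconds).
- manip.solve_ik(position, orientation): joint angles nearest the present ones, or None.
- manip.camera(name): name is "side" or "top"; returns a dict with "image" (400x640x3 uint8, red, green, blue), "fx", "fy", "cx", "cy" (pixels), "cam_to_world" (4x4, takes a point from camera to world coordinates). Camera axes: x right, y down, z forward; pixel columns grow to the right and rows downward; lengths in m; the calibration is good to about 2 mm. A picture is of the moment at which its call begins. There is no depth.
A pose or a line that the arm cannot do raises manip.IKError and nothing moves.
- manip.sign_off(): hands the job in; it is judged then, once.
Readings, each from a call of its own:
- manip.get_time(): time.
- manip.get_joint_positions(): joint angles.
- manip.get_joint_vel(): joint speeds.
- manip.get_tau(): joint torques, N m.
- manip.get_position(): TCP position.
- manip.get_ee_rot(): TCP orientation.
- manip.get_contact_force(): force on the tool from outside, world axes, zero at the start.
- manip.get_torque(): the same for the moment, N m.
- manip.get_width(): finger opening in m.
- manip.get_grip_force(): force on a finger pad.
Only numpy, scipy, OpenCV 4.12 (cv2) and the standard library are available. Lean on these libraries where they do the work, as an engineer would, in place of code of your own. Each camera call takes 0.05 s, during which the arm holds its last target. There are 200 camera calls.

## Task

Clear up the cutting mat: first put each engine cover lying on it into an empty well of the white carrier, one cover to a well and down on the well's floor. Then pick up the scraper block, set it on the mat and sweep every offcut off the mat's open end into the catch tray (never grip or press the sharp offcuts with the fingers). Finally set the scraper back lengthwise in the middle of its rest and let go, with the two paint jars beside it left standing where they are.

Things in the scene. Friction and masses are not known exactly. Their poses are not given: they have to be found in the camera images.
- board: fixed work board topped with a green gridded cutting mat, 240 x 390 mm, mat surface 36 mm above the bench and above this origin (underside centre). Local y runs along its long side. Along both long sides (local x = +-110 to +-120 mm) a wooden lip stands 10 mm above the mat; the two short ends (local y = +-195 mm) are open and overhang. It turns up to 6 degrees from bench axes.
- tray: fixed open aluminium catch tray, 264 (local x) x 200 (local y) mm, walls 24 mm high, tucked under one of the board's two open ends (either one); origin at its underside centre, axes parallel to the board's; floor 4 mm thick
- carrier: fixed white parts carrier, 184 (local x) x 168 (local y) mm, at the board's other open end, six wells in 3 x 2; walls 4 mm thick and 15 mm high over the bench; origin at its underside centre, axes parallel to the board's
- well0 (a point): centre of the floor of one carrier well (4 mm above the bench); the well is 56 mm along the carrier's x, 78 mm along its y, 11 mm deep
- well1 (a point): centre of the floor of one carrier well (4 mm above the bench); the well is 56 mm along the carrier's x, 78 mm along its y, 11 mm deep
- well2 (a point): centre of the floor of one carrier well (4 mm above the bench); the well is 56 mm along the carrier's x, 78 mm along its y, 11 mm deep
- well3 (a point): centre of the floor of one carrier well (4 mm above the bench); the well is 56 mm along the carrier's x, 78 mm along its y, 11 mm deep
- well4 (a point): centre of the floor of one carrier well (4 mm above the bench); the well is 56 mm along the carrier's x, 78 mm along its y, 11 mm deep
- well5 (a point): centre of the floor of one carrier well (4 mm above the bench); the well is 56 mm along the carrier's x, 78 mm along its y, 11 mm deep
- cover1: grey plastic engine cover with a brass grille on top and a sloping nose, 60 (local x) x 34 (local y) x 40 (local z) mm, origin at its centre; lies on the mat at the start; may be absent
- cover2: grey plastic engine cover with a brass grille on top and a sloping nose, 60 (local x) x 34 (local y) x 40 (local z) mm, origin at its centre; lies on the mat at the start; may be absent
- cover3: grey plastic engine cover with a brass grille on top and a sloping nose, 60 (local x) x 34 (local y) x 40 (local z) mm, origin at its centre; lies on the mat at the start; may be absent
- cover4: grey plastic engine cover with a brass grille on top and a sloping nose, 60 (local x) x 34 (local y) x 40 (local z) mm, origin at its centre; lies on the mat at the start; may be absent
- cover5: grey plastic engine cover with a brass grille on top and a sloping nose, 60 (local x) x 34 (local y) x 40 (local z) mm, origin at its centre; if present, is already in a well at the start; may be absent
- cover6: grey plastic engine cover with a brass grille on top and a sloping nose, 60 (local x) x 34 (local y) x 40 (local z) mm, origin at its centre; if present, is already in a well at the start; may be absent
- offcut1: grey plastic sprue offcut lying on the mat: a square bar 56 (local x) x 11 x 11 mm with a 24 mm cross stub; origin at its centre; may be absent
- offcut2: grey plastic sprue offcut lying on the mat: a square bar 58 (local x) x 11 x 11 mm with a 24 mm cross stub; origin at its centre; may be absent
- offcut3: grey plastic sprue offcut lying on the mat: a square bar 60 (local x) x 11 x 11 mm with a 24 mm cross stub; origin at its centre; may be absent
- offcut4: grey plastic sprue offcut lying on the mat: a square bar 62 (local x) x 11 x 11 mm with a 24 mm cross stub; origin at its centre; may be absent
- offcut5: grey plastic sprue offcut lying on the mat: a square bar 64 (local x) x 11 x 11 mm with a 24 mm cross stub; origin at its centre; may be absent
- scraper: wooden scraper block: a base 50 (local x) x 110 (local y) x 18 mm with a steel-edged underside, carrying a handle 26 (x) x 80 (y) x 34 mm on top, 52 mm high in all; origin at the underside centre. Swept along its local x.
- rest: fixed dark wooden rest for the scraper with a grey felt top, 70 (local x) x 150 (local y) x 30 mm high, just beyond the board's far lip; origin at its underside centre; the scraper lies lengthwise on it
- jar_a: small paint jar, 36 mm across, 60 mm high, standing beside the rest; origin at the underside centre; a bystander
- jar_b: small paint jar, 36 mm across, 60 mm high, standing at the rest's other side; origin at the underside centre; a bystander

How it is judged:
By the outcome, as a careful person would: the job done as asked, in the order asked, and still so for the second after the job is handed in, with the robot touching nothing.
Of cover1, cover2, cover3, cover4 only 3 to 4 are there at a start; the rules pass over those that are not, and their reading is None.
Of cover5, cover6 only 1 to 2 are there at a start; the rules pass over those that are not, and their reading is None.
Of offcut1, offcut2, offcut3, offcut4, offcut5 only 3 to 5 are there at a start; the rules pass over those that are not, and their reading is None.
At some moment in a run one of cover1, cover2, cover3, cover4 may be knocked a few centimetres aside while the robot is not near it.
Once in a run the grip may slacken for a moment while it holds something.
It also fails if it takes over 210 s, if anything falls off the work surface, if the arm or the gripper's body presses on something with over 40 N, if the wrist force passes 120 N, or if a joint passes its speed limit or range.

## Working session

There is one attempt and no reset: what is moved stays moved. The work goes in short steps, each a Python script; the robot and the scene stay as the last script left them, time stands still between calls to the robot, and variables do not carry over. Pictures are saved under pics/ and viewed, at most 14 in all, crops included, and the job is handed in when it is done.

```bash
ls; mkdir -p pics; python3 - <<'E'
from rig import manip
import cv2,numpy as np
np.set_printoptions(precision=4,suppress=True)
for n in("top","side"):
    c=manip.camera(n); cv2.imwrite(f"pics/{n}0.png",c["image"][:,:,::-1]); print(n,c["fx"],c["fy"],c["cx"],c["cy"]);print(np.array(c["cam_to_world"]))
print(manip.get_time(),manip.get_ee_rot())
E
```

```text
pics
top 418.2848248441704 418.2848248441704 319.9099360237448 199.84715163191697
[[-0.0612 -0.9727  0.2237  0.3833]
 [-0.9981  0.0602 -0.0115  0.0018]
 [-0.0023 -0.224  -0.9746  0.9662]
 [ 0.      0.      0.      1.    ]]
side 367.10233282304637 367.10233282304637 319.24624351221223 200.88833853051665
[[ 0.9894 -0.0952  0.11    0.5167]
 [-0.1451 -0.5946  0.7908 -0.6558]
 [-0.0099 -0.7984 -0.6021  0.565 ]
 [ 0.      0.      0.      1.    ]]
0.1 [-3.1157 -0.3912  0.0002]
```

View pics/top0.png

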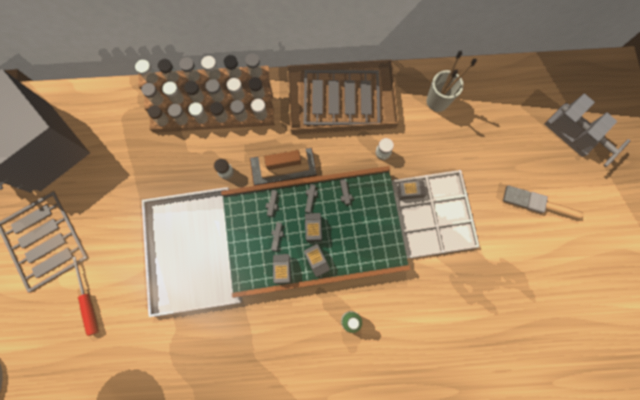

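View pics/side0.png

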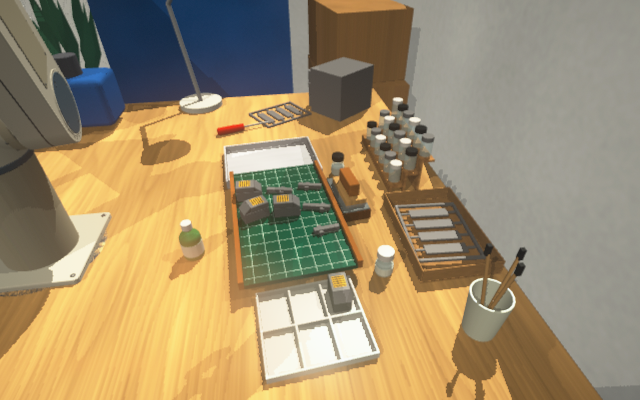

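Top view: three covers on the mat near (314,228), (282,270) and (317,260), and four offcuts at (272,203), (311,198), (346,190) and (277,237). One cover is already in the well at (410,188). The tray is on the left (+y), the carrier on the right (-y), and the scraper on its rest at about (284,163). The side view agrees.

```bash
python3 - <<'E'
import cv2
t=cv2.imread("pics/top0.png");s=cv2.imread("pics/side0.png")
def crop(im,x,y,w,h,k,n):
    cv2.imwrite(n,cv2.resize(im[y:y+h,x:x+w],None,fx=k,fy=k,interpolation=cv2.INTER_CUBIC))
crop(t,215,140,200,150,4,"pics/t1.png")
crop(s,220,130,160,120,5,"pics/s1.png")
crop(t,380,160,110,110,5,"pics/t2.png")
E
```

```text
(no output)
```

View pics/t1.png

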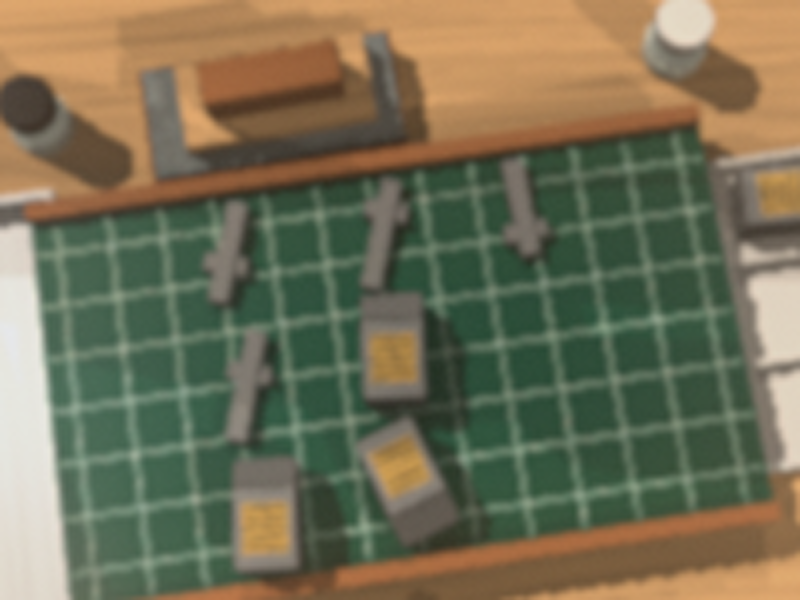

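View pics/s1.png

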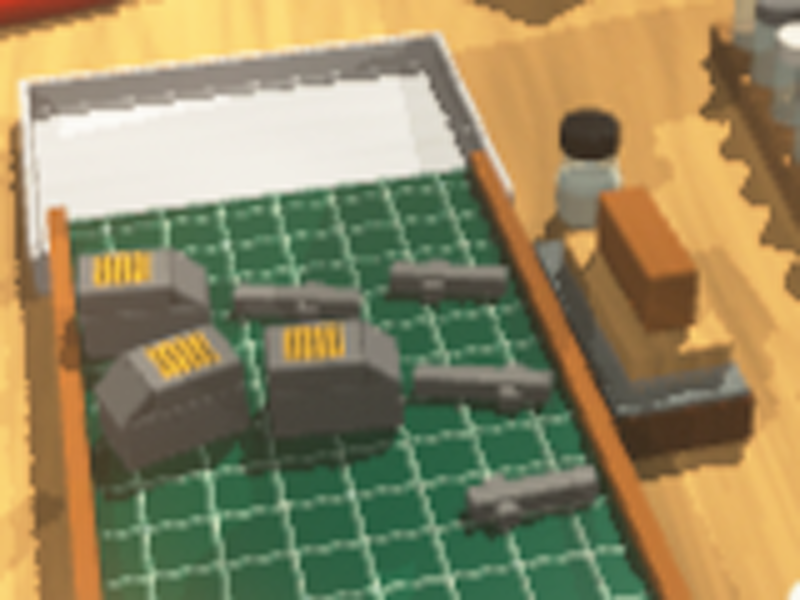

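View pics/t2.png

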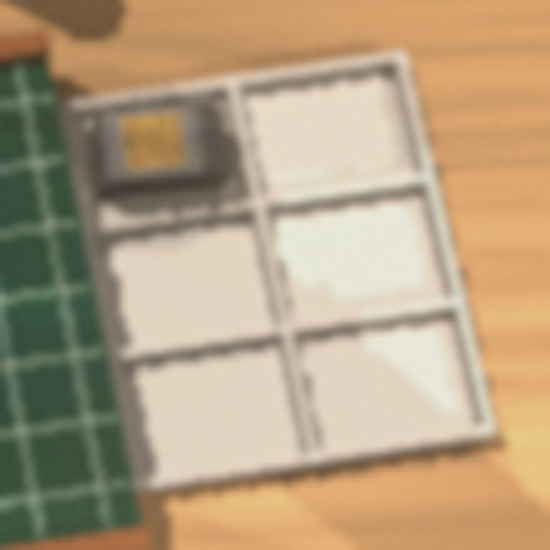

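Crops: t1 shows cover outlines and grilles at A (393,358), B (402,465, turned) and C (265,527). The rest's corners are (142,72), (158,178), (385,33) and (402,140), and the handle top is around (195..340, 40..100). t2 shows the carrier's outer corners at (72,100), (405,50), (497,438) and (145,490). s1 shows the grilles at A (313,342), B (183,353) and C (122,268). Next I convert these to positions.

```bash
cat > h.py <<'E'
import numpy as np,cv2
np.set_printoptions(precision=4,suppress=True)
K={"top":(418.2848,319.91,199.847,np.array([[-0.0612,-0.9727,0.2237,0.3833],[-0.9981,0.0602,-0.0115,0.0018],[-0.0023,-0.224,-0.9746,0.9662]])),
"side":(367.1023,319.246,200.888,np.array([[0.9894,-0.0952,0.11,0.5167],[-0.1451,-0.5946,0.7908,-0.6558],[-0.0099,-0.7984,-0.6021,0.565]]))}
def full(p,x0,y0,k): return (np.array(p,float)+.5)/k-.5+[x0,y0]
def ray(n,p):
    f,cx,cy,M=K[n]; d=M[:,:3]@np.array([(p[0]-cx)/f,(p[1]-cy)/f,1]); return M[:,3],d
def plane(n,p,z):
    o,d=ray(n,p); return (o+d*(z-o[2])/d[2])[:2]
def tri(pt,ps):
    o1,d1=ray("top",pt);o2,d2=ray("side",ps)
    s=np.linalg.lstsq(np.c_[d1,-d2],o2-o1,rcond=None)[0]
    a,b=o1+s[0]*d1,o2+s[1]*d2; return (a+b)/2,np.linalg.norm(a-b)
def proj(n,P):
    f,cx,cy,M=K[n]; q=M[:,:3].T@(np.array(P)-M[:,3]); return np.array([f*q[0]/q[2]+cx,f*q[1]/q[2]+cy])
t1=lambda u,v:full((u,v),215,140,4)
t2=lambda u,v:full((u,v),380,160,5)
s1=lambda u,v:full((u,v),220,130,5)
E
python3 - <<'E'
from h import *
from scipy.optimize import least_squares
print("tri")
for n,a,b in [("A",t1(393,358),s1(313,342)),("B",t1(402,465),s1(183,353)),("C",t1(265,527),s1(122,268)),
 ("rest BR",t1(402,140),s1(615,412)),("rest TR",t1(385,33),s1(752,390)),("handle top nearR",t1(337,40),s1(697,268)),("handle nearL",t1(343,92),s1(645,280)),("handle farL",t1(205,108),s1(600,195))]: print(n,*tri(a,b))
def fit(pix,loc,z,g):
    W=np.array([plane("top",p,z) for p in pix]);L=np.array(loc)
    R=lambda a:np.array([[np.cos(a),-np.sin(a)],[np.sin(a),np.cos(a)]])
    r=least_squares(lambda q:((L@R(q[2]).T+q[:2])-W).ravel(),g)
    print(r.x,np.degrees(r.x[2]),"res mm",(r.fun.reshape(-1,2)*1000).round(1).tolist()); return r.x
print("board");fit([t1(693,108),t1(25,207),t1(778,518)],[(.12,-.195),(.12,.195),(-.12,-.195)],.046,[.55,.1,0])
print("carrier");fit([t2(72,100),t2(405,50),t2(497,438),t2(145,490)],[(.092,.084),(.092,-.084),(-.092,-.084),(-.092,.084)],.015,[.55,-.2,0])
print("rest");fit([t1(142,72),t1(158,178),t1(385,33),t1(402,140)],[(.035,.075),(-.035,.075),(.035,-.075),(-.035,-.075)],.03,[.7,.1,0])
for nm,pts in [("A",[(360,398),(425,403),(362,320),(423,318)]),("C",[(233,568),(299,571),(235,486),(298,487)]),("B",[(360,450),(413,418),(398,512),(447,482)])]:
    print(nm,[plane("top",t1(*p),.076).round(4).tolist() for p in pts])
E
```

```text
tri
A [0.5249 0.0104 0.0757] 0.0015029858934547326
B [0.4673 0.009  0.0774] 0.0015282944716544498
C [0.4393 0.0827 0.0765] 0.0012780072262331323
rest BR [ 0.6611 -0.0018  0.0277] 0.002645640333613993
rest TR [0.728  0.0043 0.0275] 0.0033235498684068125
handle top nearR [0.7051 0.0312 0.082 ] 0.0023088637452319226
handle nearL [0.6781 0.0295 0.0784] 0.006748744886510902
handle farL [0.6725 0.1065 0.0782] 0.0048001809009262895
board
[0.5272 0.0113 0.0944] 5.408381030294278 res mm [[2.0, -1.7], [0.2, 2.7], [-2.2, -1.0]]
carrier
[ 0.5547 -0.2746  0.0856] 4.902152132849437 res mm [[-0.5, 3.8], [-0.9, -3.6], [1.1, -2.7], [0.3, 2.5]]
rest
[0.6848 0.0729 0.1029] 5.896431636845418 res mm [[1.9, 2.7], [-2.6, 3.3], [2.0, -2.5], [-1.3, -3.5]]
A [[0.5037, 0.0292], [0.4988, -0.0053], [0.5458, 0.0259], [0.5449, -0.0071]]
C [[0.4186, 0.1002], [0.415, 0.0658], [0.4611, 0.0976], [0.4585, 0.0644]]
B [[0.476, 0.0307], [0.4912, 0.0016], [0.4422, 0.0124], [0.4563, -0.0143]]
```

```bash
cat >> h.py <<'E'
from rig import manip
from scipy.spatial.transform import Rotation as Ro
YAW=.095; EX=np.array([np.cos(YAW),np.sin(YAW)]); EY=np.array([-EX[1],EX[0]])
BO=np.array([.5272,.0113]); CA=np.array([.5547,-.2746]); RE=np.array([.6848,.0729])
bd=lambda x,y:BO+x*EX+y*EY
well=lambda i,j:CA+.06*i*EX+.041*j*EY
def ori(phi):
    y=np.array([np.cos(phi),np.sin(phi),0]);z=np.array([0,0,-1.]);return Ro.from_matrix(np.c_[np.cross(y,z),y,z]).as_rotvec()
def best(xy,z,phi):
    c=[]
    for p in (phi,phi+np.pi,phi-np.pi):
        q=manip.solve_ik([*xy,z],ori(p))
        if q is not None: c.append((abs(q[5]),p))
    return min(c)[1]
def P(xy,z): return [float(xy[0]),float(xy[1]),float(z)]
def grilles(name=None):
    im=manip.camera("top")["image"][:,:,::-1]
    if name: cv2.imwrite(name,im)
    h=cv2.cvtColor(im,cv2.COLOR_BGR2HSV); m=cv2.inRange(h,(15,120,120),(32,255,255)); m[:, :215]=0;m[:,480:]=0;m[:150]=0;m[310:]=0
    # grey surroundings only: brass inside a grey ring
    g=cv2.inRange(h,(0,0,40),(180,70,150)); o=[]
    n,l,s,c=cv2.connectedComponentsWithStats(cv2.morphologyEx(m,cv2.MORPH_CLOSE,np.ones((3,3))))
    for i in range(1,n):
        if 40<s[i,4]<300:
            w,hh=s[i,2],s[i,3]
            if max(w,hh)<24: o.append((c[i],s[i,4],plane("top",c[i],.076)))
    return o
def fz(): return manip.get_contact_force()[2]
def lower(xy,z,zmin,lim=4,step=.001):
    manip.servo_line(P(xy,z),rate=.06); f0=fz()
    while z>zmin and abs(fz()-f0)<lim:
        z-=step; manip.servo_line(P(xy,z),rate=.03)
    return z,fz()-f0
def park(): manip.move_to([.25,-.45,.28],ori(best([.25,-.45],.28,-1.2)))
def pick(g,theta,zg=.071,w=.056,f=45):
    """g grille centre, theta axis towards the nose"""
    phi=best(g,zg,theta+np.pi/2); o=ori(phi)
    manip.command_gripper(w); manip.move_to(P(g,.15),o); manip.servo_line(P(g,zg),rate=.12)
    manip.command_gripper(0,f); print("grip",manip.get_width(),manip.get_grip_force())
    manip.servo_line(P(g,.13),rate=.12); print("lift",manip.get_width(),manip.get_grip_force()); return phi
def place(phi,theta,i,j,off=.007):
    c=well(i,j); pp=best(c,.05,YAW); th=theta+pp-phi
    q=c-off*np.array([np.cos(th),np.sin(th)]); o=ori(pp)
    manip.servo_line(P(q,.13),o,rate=.2); print("there",manip.get_width(),manip.get_grip_force())
    r=lower(q,.045,.034); print("down",r)
    manip.command_gripper(.048); manip.servo_line(P(q,.13),rate=.15); print("t",manip.get_time())
E
python3 - <<'E'
from h import *
for x in grilles(): print(*x)
for xy,z in [((.525,.0104),.071),((.4393,.0827),.071),(well(-1,-1),.04),(well(1,-1),.04),(bd(0,-.17),.07),(RE,.1)]:
    for p in (0,YAW,np.pi/2,-np.pi/2,np.pi):
        q=manip.solve_ik([*xy,z],ori(p)); print(xy,round(p,2),None if q is None else np.round(q,2))
print(manip.get_contact_force())
E
```

```text
[222.4825 182.3147] 143 [0.6405 0.2034]
[410.1739 187.7935] 92 [ 0.6025 -0.2083]
[312.7768 229.0893] 112 [0.5242 0.0105]
[314.7652 256.1391] 115 [0.4662 0.0097]
[280.7119 271.822 ] 118 [0.4378 0.083 ]
(0.525, 0.0104) 0 [-0.    0.57  1.95 -0.    0.63 -0.  ]
(0.525, 0.0104) 0.1 [-0.    0.57  1.95 -0.    0.63 -0.1 ]
(0.525, 0.0104) 1.57 [-0.    0.57  1.95 -0.    0.63 -1.57]
(0.525, 0.0104) -1.57 [-0.    0.57  1.95 -0.    0.63  1.57]
(0.525, 0.0104) 3.14 None
(0.4393, 0.0827) 0 [ 0.16  0.5   2.11 -0.    0.53  0.16]
(0.4393, 0.0827) 0.1 [ 0.16  0.5   2.11 -0.    0.53  0.06]
(0.4393, 0.0827) 1.57 [ 0.16  0.5   2.11 -0.    0.53 -1.41]
(0.4393, 0.0827) -1.57 [ 0.16  0.5   2.11 -0.    0.53  1.73]
(0.4393, 0.0827) 3.14 None
[ 0.4989 -0.3211] 0 [-0.59  0.68  1.79 -0.    0.66 -0.59]
[ 0.4989 -0.3211] 0.1 [-0.59  0.68  1.79 -0.    0.66 -0.69]
[ 0.4989 -0.3211] 1.57 [-0.59  0.68  1.79 -0.    0.66 -2.16]
[ 0.4989 -0.3211] -1.57 [-0.59  0.68  1.79 -0.    0.66  0.98]
[ 0.4989 -0.3211] 3.14 None
[ 0.6183 -0.3097] 0 [-0.48  0.78  1.56 -0.    0.8  -0.48]
[ 0.6183 -0.3097] 0.1 [-0.48  0.78  1.56 -0.    0.8  -0.58]
[ 0.6183 -0.3097] 1.57 [-0.48  0.78  1.56 -0.    0.8  -2.05]
[ 0.6183 -0.3097] -1.57 [-0.48  0.78  1.56 -0.    0.8   1.09]
[ 0.6183 -0.3097] 3.14 None
[ 0.5433 -0.1579] 0 [-0.3   0.61  1.85 -0.    0.68 -0.3 ]
[ 0.5433 -0.1579] 0.1 [-0.3   0.61  1.85 -0.    0.68 -0.4 ]
[ 0.5433 -0.1579] 1.57 [-0.3   0.61  1.85 -0.    0.68 -1.87]
[ 0.5433 -0.1579] -1.57 [-0.3   0.61  1.85 -0.    0.68  1.27]
[ 0.5433 -0.1579] 3.14 None
[0.6848 0.0729] 0 [ 0.09  0.7   1.56 -0.    0.89  0.09]
[0.6848 0.0729] 0.1 [ 0.09  0.7   1.56 -0.    0.89 -0.01]
[0.6848 0.0729] 1.57 [ 0.09  0.7   1.56 -0.    0.89 -1.48]
[0.6848 0.0729] -1.57 [ 0.09  0.7   1.56 -0.    0.89  1.66]
[0.6848 0.0729] 3.14 None
[-0.4144  0.3146  0.768 ]
```

```bash
python3 - <<'E'
from h import *
phi=pick(np.array([.5245,.0105]),-.05)
place(phi,-.05,1,-1)
park()
for x in grilles("pics/a.png"): print(*x)
im=cv2.imread("pics/a.png");cv2.imwrite("pics/a1.png",cv2.resize(im[140:310,215:485],None,fx=2.9,fy=2.9,interpolation=cv2.INTER_CUBIC))
print(manip.get_time())
E
```

```text
grip 0.03308163772859693 45.793365240097046
lift 0.03323389997901088 45.15759006142616
there 0.03287769024144615 45.124004781246185
down (0.03899999999999999, np.float64(8.439392113686013))
t 10.8
[302.9167 153.5833] 48 [0.6961 0.0228]
[221.9545 182.3258] 132 [0.6406 0.2046]
[446.8817 182.3118] 93 [ 0.6099 -0.2904]
[410.1978 187.8791] 91 [ 0.6023 -0.2083]
[314.7069 256.1207] 116 [0.4662 0.0098]
[280.6752 271.7778] 117 [0.4379 0.0831]
12.4083
```

View pics/a1.png

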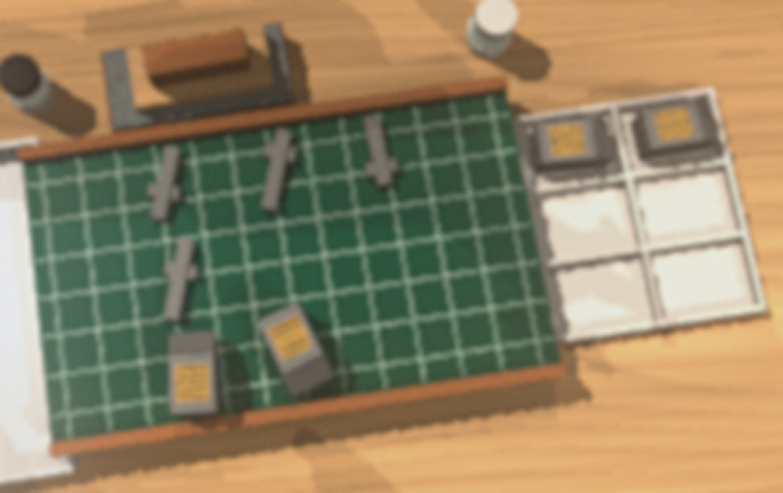

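Cover A is down in the far-right well at (675,125), with B (290,335) and C (193,380) unmoved. Next are B and C, with B's yaw measured off the t1 outline, and a look between them.

```bash
python3 - <<'E'
from h import *
th=np.arctan2(-.445,-.895)
phi=pick(np.array([.4662,.0098]),th)
place(phi,th,-1,-1)
park()
g=grilles("pics/b.png")
for x in g: print(*x)
c=[x[2] for x in g if np.linalg.norm(x[2]-[.4379,.0831])<.004]
if len(c)==1:
    phi=pick(c[0],-.045); place(phi,-.045,-1,1)
park()
for x in grilles("pics/c.png"): print(*x)
im=cv2.imread("pics/c.png");cv2.imwrite("pics/c1.png",cv2.resize(im[140:310,215:485],None,fx=2.9,fy=2.9,interpolation=cv2.INTER_CUBIC))
print(manip.get_time())
E
```

```text
grip 0.033627920646247464 44.059752239481895
lift 0.03384427945583677 43.808917330170516
there 0.03366693373597976 43.8105739812454
down (0.03899999999999999, np.float64(9.936136678237302))
t 22.225
[302.7708 153.5208] 48 [0.6963 0.0231]
[221.9323 182.188 ] 133 [0.6409 0.2046]
[446.9362 182.3085] 94 [ 0.6099 -0.2905]
[410.2174 187.8261] 92 [ 0.6024 -0.2084]
[459.5673 233.8654] 104 [ 0.4945 -0.3027]
[280.7069 271.8276] 116 [0.4378 0.083 ]
grip 0.033448217793779385 45.08411452174187
lift 0.033366568451260084 44.505489617586136
there 0.033198731296472175 44.50318068265915
down (0.03899999999999999, np.float64(11.87210988511635))
t 33.4667
[302.9787 153.5532] 47 [0.6962 0.0226]
[222.2    182.3185] 135 [0.6405 0.204 ]
[446.9362 182.3085] 94 [ 0.6099 -0.2905]
[410.2234 187.7234] 94 [ 0.6027 -0.2084]
[459.5    233.8077] 104 [ 0.4947 -0.3026]
[423.2424 239.6869] 99 [ 0.4869 -0.2236]
34.8583
```

View pics/c1.png

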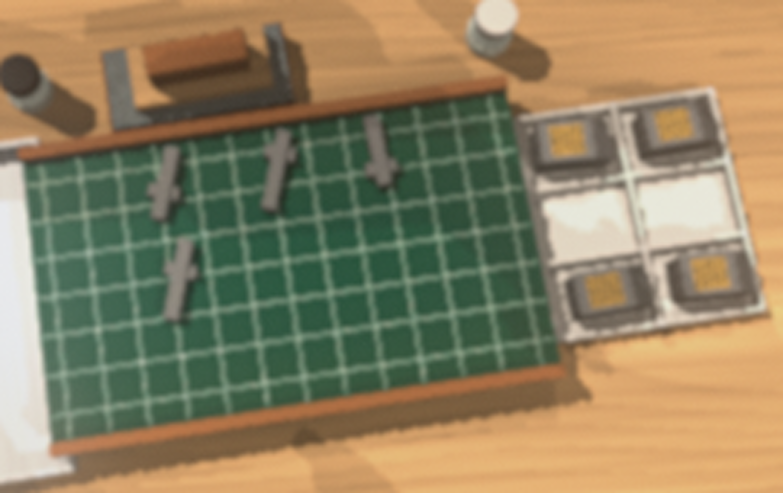

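All five covers sit squarely in wells, and the four offcuts are still on the mat, all on its far or left half. Now the scraper.

```bash
python3 - <<'E'
from h import *
W=[plane("top",t1(*p),.082) for p in [(195,62),(337,40),(343,92),(205,108)]]
print(np.array(W)); c=np.mean(W,0); d=W[0]-W[1]+W[3]-W[2]; ys=np.arctan2(-d[0],d[1]); print("scraper",c,ys,"rest",RE)
print("jarA",plane("top",t1(30,103),.06),"jarB",plane("top",t1(685,22),.06))
phi=best(c,.1,ys); manip.command_gripper(.055); manip.move_to(P(c,.16),ori(phi)); manip.servo_line(P(c,.077),rate=.1)
print("f",manip.get_contact_force())
manip.command_gripper(0,100); print(manip.get_width(),manip.get_grip_force(),manip.get_contact_force())
manip.servo_line(P(c,.14),rate=.1); print(manip.get_width(),manip.get_contact_force())
s=manip.camera("side")["image"][:,:,::-1]; cv2.imwrite("pics/sc.png",cv2.resize(s[90:250,220:420],None,fx=3.5,fy=3.5))
print(manip.get_time(),phi)
E
```

```text
[[0.6959 0.1106]
 [0.7039 0.0312]
 [0.6733 0.0294]
 [0.6688 0.1059]]
scraper [0.6855 0.0693] 0.08006038578642907 rest [0.6848 0.0729]
jarA [0.685  0.2075] jarB [ 0.7104 -0.1676]
f [0.4356 0.1643 0.6815]
0.024088806249668495 98.53636980056763 [0.4431 0.1055 5.6782]
0.024469493682269427 [-0.4262 -0.6239 -3.0256]
39.7333 0.08006038578642907
```

View pics/sc.png

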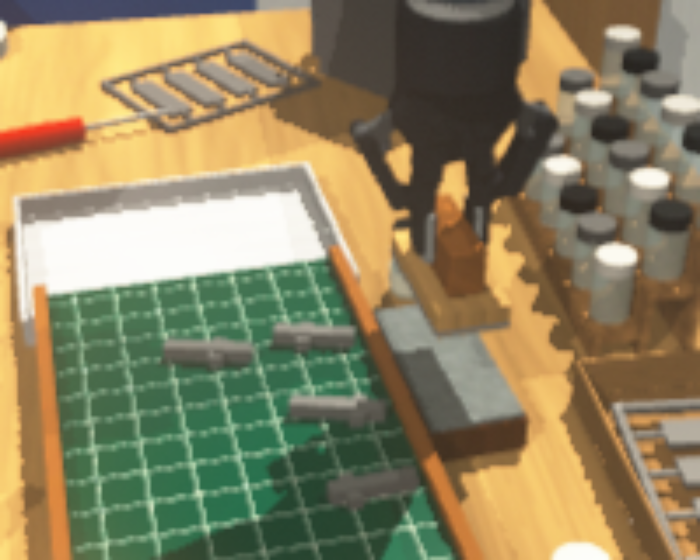

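The scraper hangs level in the grip, clear of the rest. Next I set it on the mat at the carrier end and sweep the far lane.

```bash
cat >> h.py <<'E'
PS=.080-np.pi/2-(.080-YAW)
def sweep(lx,y0=-.16,y1=.197,rate=.1):
    o=ori(PS); a=bd(lx,y0); b=bd(lx,y1)
    manip.servo_line(P(a,.135),o,rate=.2)
    z,f=lower(a,.086,.079,lim=3,step=.0005); print("set",z,f,manip.get_width())
    if z<=.079: raise SystemExit("no contact")
    manip.servo_line(P(b,z),rate=rate); print("end",manip.get_contact_force(),manip.get_width())
    manip.servo_line(P(b,.135),rate=.12)
def look(n):
    t=manip.camera("top")["image"][:,:,::-1];s=manip.camera("side")["image"][:,:,::-1]
    a=cv2.resize(t[145:325,135:435],None,fx=2,fy=2,interpolation=cv2.INTER_CUBIC);b=cv2.resize(s[120:300,200:400],None,fx=2,fy=2,interpolation=cv2.INTER_CUBIC)
    b=cv2.copyMakeBorder(b,0,0,0,200,cv2.BORDER_CONSTANT); cv2.imwrite(n,np.hstack([a,b])[:,:800] if 0 else np.hstack([cv2.resize(a,(480,288)),cv2.resize(b[:,:400],(320,288))]))
E
python3 - <<'E'
from h import *
sweep(.052)
a=bd(-.04,-.16); manip.servo_line(P(bd(.0,-.16),.135),rate=.2)
look("pics/d.png"); print(manip.get_time())
E
```

```text
set 0.08399999999999999 6.661278987240224 0.024700989330875986
end [ 0.2511 -8.1779  8.8779] 0.024203603320191284
49.75
```

View pics/d.png

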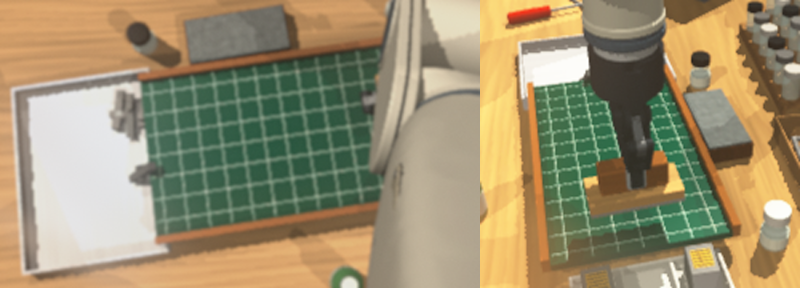

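The top half shows three offcuts in the tray around (125,110). One is at the mat's edge near (147,173), and the rest of the mat is clear. I'll sweep the other two lanes.

```bash
python3 - <<'E'
from h import *
sweep(-.015,y1=.205); sweep(-.052,y1=.205,rate=.13)
manip.servo_line(P(bd(.0,-.16),.135),rate=.2)
t=manip.camera("top")["image"][:,:,::-1];cv2.imwrite("pics/e.png",cv2.resize(t[190:320,140:270],None,fx=4.5,fy=4.5,interpolation=cv2.INTER_CUBIC))
look("pics/e2.png");print(manip.get_time())
E
```

```text
set 0.08399999999999999 8.41771201324051 0.024117175625282317
end [ 0.8219 -7.7625  9.4859] 0.02428390376884147
set 0.08499999999999999 7.520180695501454 0.02433744135114992
end [ 8.2217 -3.7792 -1.6539] 0.024209807517822587
65.4583
```

View pics/e.png

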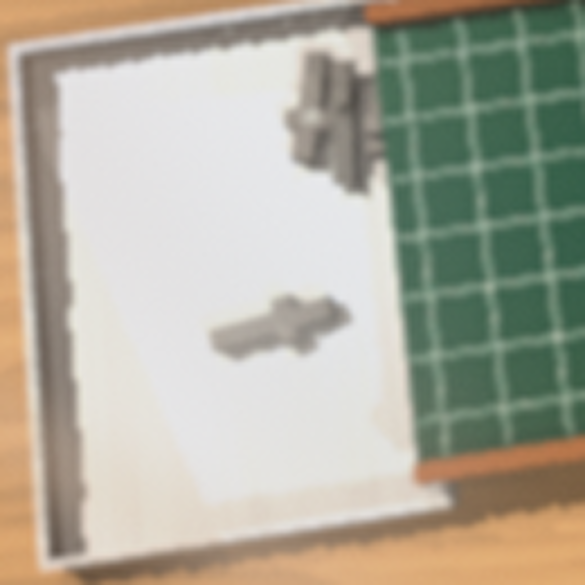

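All four offcuts are in the tray: three at (335,120) and one at (280,325). The mat's left part is clear. I'll check how the scraper sits in the grip before returning it.

```bash
python3 - <<'E'
from h import *
c=RE; phi=best(c,.1,YAW)
manip.servo_line(P(c,.145),ori(phi),rate=.2); print(manip.get_width(),manip.get_contact_force())
s=manip.camera("side")["image"][:,:,::-1]; t=manip.camera("top")["image"][:,:,::-1]
a=cv2.resize(s[110:240,250:400],(450,390),interpolation=cv2.INTER_CUBIC); b=cv2.resize(t[140:270,215:330],(345,390),interpolation=cv2.INTER_CUBIC)
cv2.imwrite("pics/f.png",np.hstack([a,b]))
E
```

```text
0.02390951176138358 [-0.1985  0.5832 -2.9179]
```

View pics/f.png

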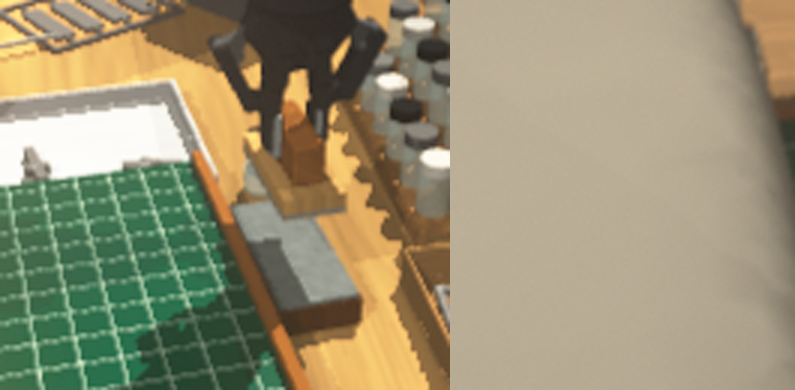

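The scraper is level and above the bare rest. Lowering it until it touches, then releasing.

```bash
python3 - <<'E'
from h import *
print(lower(RE,.081,.073,lim=3,step=.0005))
manip.command_gripper(.04); manip.hold(.3); manip.command_gripper(.055); manip.servo_line(P(RE,.16),rate=.1); 
manip.move_to([.155,-.606,.253],[-3.1157,-.3912,.0002]); manip.hold(.3)
t=manip.camera("top")["image"][:,:,::-1]; s=manip.camera("side")["image"][:,:,::-1]
cv2.imwrite("pics/g.png",cv2.resize(t[135:325,135:485],None,fx=2.28,fy=2.28,interpolation=cv2.INTER_CUBIC)); cv2.imwrite("pics/g2.png",cv2.resize(s[110:370,200:420],None,fx=2.3,fy=2.3,interpolation=cv2.INTER_CUBIC))
print(manip.get_time())
E
```

```text
(0.079, np.float64(6.463829876644835))
74.7833
```

View pics/g.png

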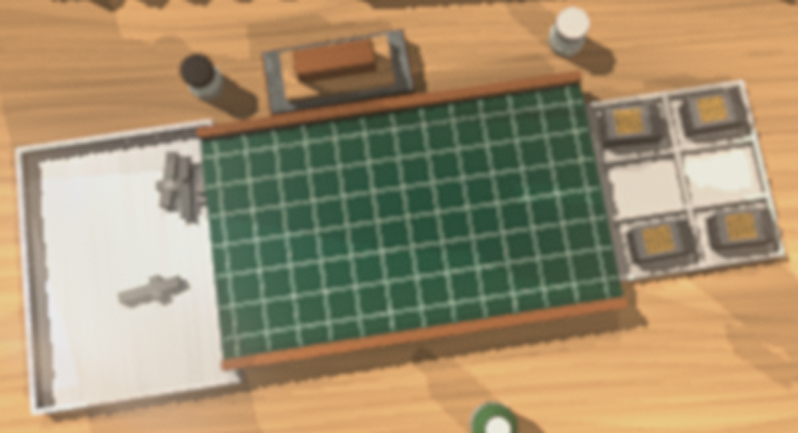

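View pics/g2.png

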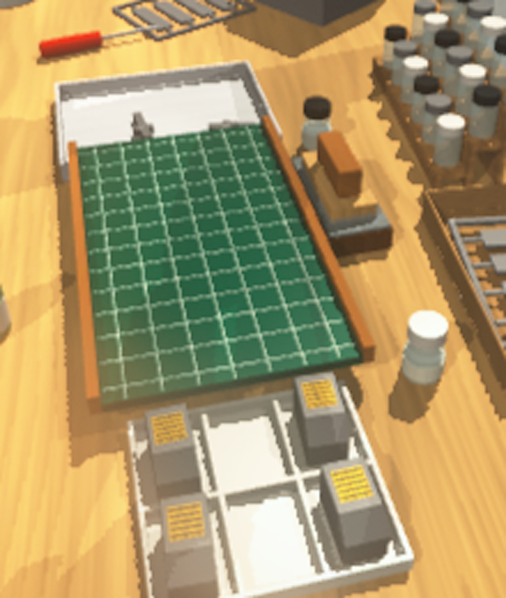

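The mat is clear and all four covers are in wells. The four offcuts lie in the tray at (180,185) and (150,292). The scraper is centred on its rest at (337,68), and both jars are standing where they were.

```bash
python3 -c "
from rig import manip
print(manip.sign_off())"
```

```text
the job is handed in; nothing more can be done
None
```

The job is handed in at about 75 s of the 210 s allowed: three covers put into wells, all four offcuts swept into the tray, the scraper back in the middle of its rest, and both jars untouched.

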